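# Pin the stove's windscreen together and hold the lighter ready over the burner

## Task

The draught keeps blowing out the portable gas stove, so pull the headed steel pin straight up out of the spare knuckles at the front end of the windscreen and push it down through the hinge knuckles that join the screen's side panel to its loose back panel, until its head is fully home. Then take the long gas lighter, carry it over the windscreen and the things on the table without bumping it against anything, and stop with it level and pointing straight in from the stove's front, its tip about 2 cm above the middle of the burner and touching nothing. Finish while still holding it there, so that the cook can open the gas; leave the stove, the screen and the other things standing where they are.

Things in the scene. Friction and masses are not known exactly. Their poses are not given: they have to be found in the camera images.
- pin_head (a point): middle of the knob-like head of the steel hinge pin, 0.06 kg. The knob, 17 mm across and 26 mm tall, reaches 13 mm above and below this point and is gripped round its side; below it a collar 21 mm across, 4 mm thick, then a shank 8 mm across, 78 mm long, with a tapered tip 95 mm below this point. z points up along the pin from tip to head
- pin_collar (a point): point on the pin's axis at the underside of its collar, 17 mm below pin_head; it comes to lie on hinge_top when the pin is fully home
- hinge_top (a point): centre of the upper mouth of the windscreen's hinge, the place for the pin, 170 mm above the table; z is the axis. Here the side panel has two tube knuckles (outside 19 mm, bore 10.6 mm, 20 mm tall), the upper ending at this point; the back panel's knuckle of the same size lies between them. The bores are in line to about 1 mm
- back_knuckle (a point): centre of the upper face of the back panel's knuckle, on its bore, 24 mm below hinge_top
- back_panel: loose back part of the windscreen, 0.9 kg: an L of upright aluminium sheet 166 mm tall that stands on the table; origin on its knuckle's axis at table height; its short side runs 185 mm along its +x from the hinge, its long side then 290 mm along its +y behind the stove
- stove: the stove with the windscreen, fixed, 309 x 325 x 107 mm (x, y, z); origin under its centre; front with the knob faces its -x, burner in its left (+y) half, flat cover 98 mm high in its right half. Clipped to its right side is the screen's side panel: upright sheet 166 mm tall, from the hinge 130 mm towards the front, ending in spare knuckles like the hinge's, of the same height
- burner (a point): middle of the top of that stove's burner head, 100 mm above the table, with the stove's axes (x from its front to its back). Round it stand four pot supports, 107 mm high, on the diagonals, nowhere nearer than 25 mm to the line through this point along the stove's x
- lighter_grip (a point): middle of the grip of the long gas lighter, which lies flat on the table to the right of the windscreen: grip 126 mm long, 24 mm wide, 20 mm tall, this point 10 mm above its underside; take it across its width. x points along the lighter to its tip, z up
- lighter_tip (a point): end of the lighter's thin metal barrel (10 mm thick, 110 mm long), on its axis, 169 mm from lighter_grip along x and at the same height; x along the barrel and outwards
- lighter: the long gas lighter, 233 x 24 x 24 mm, 0.07 kg; origin at the middle of its length on its underside, x to the tip
- pin: the hinge pin; origin at its tip. At the start it stands upright, its whole shank in the spare knuckles at the front end of the windscreen's side panel, collar resting on them; only gravity holds it
- spice_jar_a: square spice jar with a screw cap, 45 x 45 x 108 mm, standing; origin under its centre; to be left alone
- spice_jar_b: square spice jar with a screw cap, 45 x 44 x 100 mm, standing; origin under its centre; to be left alone
- cup_a: lidded deli cup, 66 mm across, 60 mm tall; origin under its centre; to be left alone
- cup_b: lidded deli cup, 66 mm across, 60 mm tall; origin under its centre; to be left alone
- tall_can: slim gas cartridge, 67 mm across, 191 mm tall, standing; origin under its centre; to be left alone
- gas_can: short gas cartridge, 67 mm across, 126 mm tall, standing; origin under its centre; to be left alone

How it is judged:
On the way, in this order (a step that is already met when the one before it is completed fails the run):
1. the pin is fully home through all three hinge knuckles and let go, with the lighter still lying on the table (horizontal distance between pin_collar and hinge_top below 0.003 m and z of pin_collar in the frame of hinge_top below 0.003 m and angle between pin_collar's own z axis and vertical below 0.08 rad and horizontal distance between pin_collar and back_knuckle below 0.005 m and contact force between the fingers and pin below 0.1 N and height (world z) of lighter_grip below 0.03 m), for 0.2 s.
2. the lighter has been lifted clear over the windscreen (height (world z) of lighter_grip above 0.18 m and height (world z) of lighter_tip above 0.17 m), for 0.1 s.
At the end, for the whole second after the job is handed in: Pin upright in all three knuckles, collar within 3 mm of home. Lighter still, in the grip, touching nothing else: tip within 15 mm of the burner's middle in plan, 8 to 35 mm above it, barrel within 0.3 rad of the stove's front-to-back line, grip to the front. All else left standing (horizontal distance between pin_collar and hinge_top below 0.003 m and z of pin_collar in the frame of hinge_top below 0.003 m and angle between pin_collar's own z axis and vertical below 0.08 rad and horizontal distance between pin_collar and back_knuckle below 0.005 m and horizontal distance between lighter_tip and burner below 0.015 m and z of lighter_tip in the frame of burner between 0.008 and 0.035 m and angle between the x axis of lighter_tip and the x axis of burner, either way round below 0.3 rad and x of lighter_grip in the frame of burner below -0.12 m and contact force between the fingers and lighter above 1 N and contact force between lighter and stove below 0.1 N and contact force between lighter and back_panel below 0.1 N and contact force between lighter and pin below 0.1 N and contact force between lighter and spice_jar_a below 0.1 N and contact force between lighter and spice_jar_b below 0.1 N and contact force between lighter and cup_a below 0.1 N and contact force between lighter and cup_b below 0.1 N and contact force between lighter and tall_can below 0.1 N and contact force between lighter and gas_can below 0.1 N and linear speed of lighter below 0.02 m/s and angular speed of lighter below 0.15 rad/s and contact force between each of the arm, the fingers and stove below 0.5 N and contact force between the arm and back_panel below 0.5 N); the arm keeps its last pose, push and grip.
It fails at once if the lighter is bumped against the stove, the windscreen, the pin or another thing (not (contact force between lighter and stove below 2 N) or not (contact force between lighter and back_panel below 2 N) or not (contact force between lighter and pin below 2 N) or not (contact force between lighter and spice_jar_a below 2 N) or not (contact force between lighter and spice_jar_b below 2 N) or not (contact force between lighter and cup_a below 2 N) or not (contact force between lighter and cup_b below 2 N) or not (contact force between lighter and tall_can below 2 N) or not (contact force between lighter and gas_can below 2 N)).
It fails at once if the back panel is shoved or knocked over (distance of back_panel from where it was at the start of the episode above 0.02 m or angle between back_panel's own z axis and vertical above 0.15 rad).
It fails at once if a bystander is shoved or knocked over (distance of any of spice_jar_a, spice_jar_b, cup_a, cup_b, tall_can, gas_can from where it was at the start of the episode above 0.03 m or angle between any of spice_jar_a, spice_jar_b, cup_a, cup_b, tall_can, gas_can's own z axis and vertical above 0.3 rad).
It also fails if it takes over 64 s, if anything falls off the work surface, if the arm or the gripper's body presses on something with over 40 N, if the wrist force passes 120 N, or if a joint passes its speed limit or range.

## Robot

A 7-joint arm with a two-finger parallel gripper is mounted at the origin on a cart in front of the work surface, level with it; the furniture and walls round the work are solid. World frame = base frame: x ahead of the robot, y to its left, z up, the work surface at z = 0. Lengths are in m, angles in rad, forces in N, time in s.
With the tool pointing down it reaches from about 0.4 to 0.85 m from the base axis. Payload 6.9 kg.
Tool frame: the origin (TCP) lies midway between the tips of the shut fingers; the grasp point (between the pads) lies 19 mm behind it; z points along the fingers, y is the line along which they close (so a half turn about z gives the same grasp; the last joint's range is limited). The gripper opens to 85 mm and grips with 20 to 120 N. Pads are 22 mm wide; open, the fingers measure 114 mm over their backs; the gripper's body (76 mm by 85 mm) begins 54 mm behind the grasp point. The pads swing forward as they close: fully open they stand 13 mm farther back than shut.
Start: joints at [-1.109, 0.507, -0.238, 1.5, 0.126, 1.149, -0.155], TCP at [0.218, 0.586, 0.2] pointing down, gripper open.
Joint ranges: [-3.08, 3.08], [-0.24, 2.05], [-1.43, 1.35], [0, 2.5], [-1.52, 4.66], [0.17, 1.96], [-2.89, 2.89]. Speed limits (rad/s): [2.39, 2.39, 3.14, 3.14, 3.14, 3.14, 3.14].

## Interface

Orientations are given as a rotation vector (axis times angle).
In Python, from plant import env gives the robot as it stands.
- The arm moves only by the tool send_rows, never from a script. Its argument "rows" is a list that holds one entry, the list of rows, each a list of 7 numbers: the shift along the tool's x, y, z in mm, then the turn, a rotation vector about the tool's x, y, z in rad, then the gripper's target within -1 to 1 (shut at 1, half-way at 0, fully open at -1). A call has exactly 10 rows; each row is the pose to reach, as a shift and turn from the pose commanded when the call began, along the tool's axes at that moment; what a row does not reach only later rows make up. A row lasts 1/12 s, in which the tool goes at most 41.7 mm and 7.16 degrees, less where a joint would pass 70% of its speed; a pose out of reach is approached as far as the arm can. A call with a gripper value outside its range is refused whole. The fingers move at their own pace and stop on an object; "force" is the grip in N (left out, the last holds). Time passes only in rows, so rows that repeat a pose let the fingers close, or fill a call up. It gives the time, the measured TCP pose, the force, the opening and the grip force at its end, in the units of the state.
- env.get_obs(): the state, without advancing time (a new reading comes with each control period).
- env.read_camera(name): name is "scene" or "top"; returns (picture, depth): 480x640x3 uint8, blue, green, red; 480x640 float32, m along the optical axis (not along the pixel's ray), 0 where there is no reading.
- env.calibration(name): a dict with "camera_matrix" (3x3 intrinsics, pixels), "k1" (the pictures are not rectified: a ray, as slopes to the right and down, at radius r is drawn at 1 + k1 r^2 times it, then the intrinsics apply), "R" (3x3) and "t" (3): a world point X has camera coordinates R X + t. Camera axes: x right, y down, z forward; pixel columns grow to the right and rows downward; lengths in m; the calibration is good to about 2 mm. A picture is of the moment at which its call begins. calibration takes no time and is no camera call.
- env.sign_off(): hands the job in; it is judged then, once.
Trained networks look in the newest picture that a camera, given by its name, has taken for a name from the list of things; names that differ only in an ending like _2 or _b are one class to them, and where a whole thing is asked for, a point or a joint stands for the part that bears it (a point fixed in the world has none). Each returns a list of dicts, best first, with "confidence" (0 to 1); they miss things now and then, are a little off and sometimes report something else, mostly with a low value. They report only what shows in the picture. A call takes as long as a camera call.
- env.trace(camera, query): "region" (480x640 bool, what is visible of it) and "bbox" ([left, top, right, bottom] in pixels, round what is visible of it).
- env.pinpoint(camera, query): "position" ([column, row] in pixels: a listed point, or the origin of a listed thing).
The state is a dict: "time": time; "joint_positions": joint angles; "qd": joint speeds; "effort": joint torques, N m; "tcp_pos": TCP position; "eef_rot": TCP orientation; "wrist_force": force on the tool from outside, world axes, zero at the start; "wrist_torque": the same for the moment, N m; "width": finger opening in m; "grasp_force": force on a finger pad.
Only numpy, scipy, OpenCV 4.12 (cv2) and the standard library are available. Lean on these libraries where they do the work, as an engineer would, in place of code of your own. Each camera call takes 0.05 s, during which the arm holds its last target. There are 200 camera calls.

## Working session

There is one attempt and no reset: what is moved stays moved. The work goes in short steps, Python scripts to look and compute and a tool call to move; the robot and the scene stay as the last step left them, time stands still between calls to the robot, and variables do not carry over. Pictures are saved under pics/ and viewed, at most 10 in all, crops included, and the job is handed in when it is done.

Besides the shell and the picture viewer there is one more tool, called after "Request:" in YAML: its name, and indented under it one key for each argument. send_rows: Moves the arm, as the interface text tells. Its arguments: {"type":"object","properties":{"rows":{"type":"array"},"force":{"type":"number"}},"required":["rows"]}

```bash
ls; mkdir -p pics
cat > h.py <<'E'
import numpy as np, cv2
from scipy.spatial.transform import Rotation as Rn
from plant import env
def ray(c,px):
    K=c["camera_matrix"];d=(np.array(px,float)-[K[0][2],K[1][2]])/[K[0][0],K[1][1]]
    u=d.copy()
    for _ in range(20): u=d/(1+c["k1"]*(u@u))
    R=np.array(c["R"]);t=np.array(c["t"])
    return -R.T@t, R.T@np.array([u[0],u[1],1])
def tri(obs):
    A=np.zeros((3,3));b=np.zeros(3)
    for c,p in obs:
        o,d=ray(c,p);d=d/np.linalg.norm(d);P=np.eye(3)-np.outer(d,d);A+=P;b+=P@o
    X=np.linalg.solve(A,b)
    res=[]
    for c,p in obs:
        o,d=ray(c,p);d=d/np.linalg.norm(d);v=X-o;res.append(np.linalg.norm(v-d*(d@v)))
    return X,max(res)
def atz(c,p,z):
    o,d=ray(c,p);return o+d*(z-o[2])/d[2]
def proj(c,X):
    x=np.array(c["R"])@np.array(X)+np.array(c["t"]);u=x[:2]/x[2];u=u*(1+c["k1"]*(u@u))
    K=c["camera_matrix"];return np.array([K[0][0]*u[0]+K[0][2],K[1][1]*u[1]+K[1][2]])
E
python3 - <<'E'
from h import *
np.set_printoptions(precision=4,suppress=True)
for n in("scene","top"):
    im,d=env.read_camera(n);cv2.imwrite(f"pics/{n}0.png",im)
    c=env.calibration(n);print(n,c["camera_matrix"],c["k1"],-np.array(c["R"]).T@np.array(c["t"]),np.array(c["R"])[2])
cs={n:env.calibration(n) for n in("scene","top")}
for q in "pin_head pin_collar hinge_top back_knuckle back_panel stove burner lighter_grip lighter_tip pin spice_jar_a cup_a tall_can gas_can".split():
    o=[]
    for n in cs:
        r=env.pinpoint(n,q);print(q,n,[(np.round(x["position"],1).tolist(),round(x["confidence"],2)) for x in r[:3]])
        if r:o.append((cs[n],r[0]["position"]))
    if len(o)==2:print("   ",*tri(o))
print(env.get_obs())
E
```

```text
pics
scene [[589.5253   0.     321.1988]
 [  0.     589.5253 238.6037]
 [  0.       0.       1.    ]] 0.04086253492637628 [-0.4564 -1.0751  0.7631] [ 0.6459  0.6405 -0.4154]
top [[450.9444   0.     319.6312]
 [  0.     450.9444 237.88  ]
 [  0.       0.       1.    ]] 0.027803577905136167 [ 0.2794 -0.1156  1.2825] [ 0.1936  0.0157 -0.9809]
pin_head scene [([258.3, 209.6], 0.42)]
pin_head top [([260.1, 261.6], 0.39)]
    [0.4352 0.0449 0.1916] 0.0021856617708698625
pin_collar scene [([258.3, 203.0], 0.51), ([257.0, 213.5], 0.42)]
pin_collar top [([261.5, 257.7], 0.58)]
    [0.4387 0.0418 0.2101] 0.0021035249595079907
hinge_top scene [([298.7, 207.6], 0.9)]
hinge_top top [([270.8, 207.9], 0.97)]
    [0.5731 0.0309 0.1661] 0.00380307979627736
back_knuckle scene [([297.1, 211.8], 0.78)]
back_knuckle top [([268.3, 211.2], 0.94)]
    [0.5698 0.0373 0.1523] 0.0013429890086340184
back_panel scene [([295.9, 262.9], 0.66)]
back_panel top [([269.0, 222.1], 0.58)]
    [ 0.5815  0.0557 -0.0171] 0.00023607948914423633
stove scene [([263.8, 237.0], 0.87)]
stove top [([210.9, 212.4], 0.73)]
    [0.6
[... 1103 characters left out ...]
   [ 0.6532 -0.4326 -0.0124] 0.0033079548501571848
gas_can scene [([442.2, 361.5], 0.92)]
gas_can top [([472.2, 259.2], 0.64)]
    [ 0.4752 -0.5285  0.0041] 0.001815283929299899
{'time': 1.5, 'joint_positions': array([-1.1085,  0.5075, -0.2376,  1.5002,  0.1257,  1.1489, -0.1548]), 'qd': array([-0.0021,  0.    , -0.0008,  0.0006, -0.    , -0.0014,  0.0011]), 'effort': array([ -0.0002, -62.036 ,  -2.185 , -24.996 ,   0.0138,   0.0023,
        -0.    ]), 'tcp_pos': array([0.2183, 0.5856, 0.2002]), 'eef_rot': array([-0.5575, -3.0917,  0.0001]), 'wrist_force': array([-0.1649, -0.2233,  0.8452]), 'wrist_torque': array([ 0.0205,  0.0655, -0.0289]), 'grasp_force': 0.0, 'width': 0.08519558071665141}
```

View pics/scene0.png

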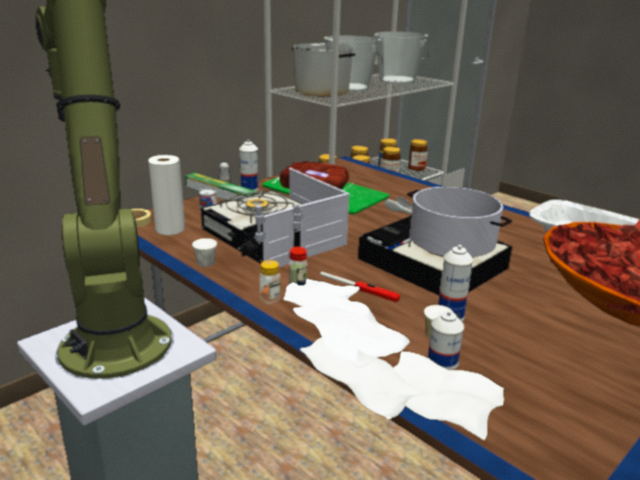

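View pics/top0.png

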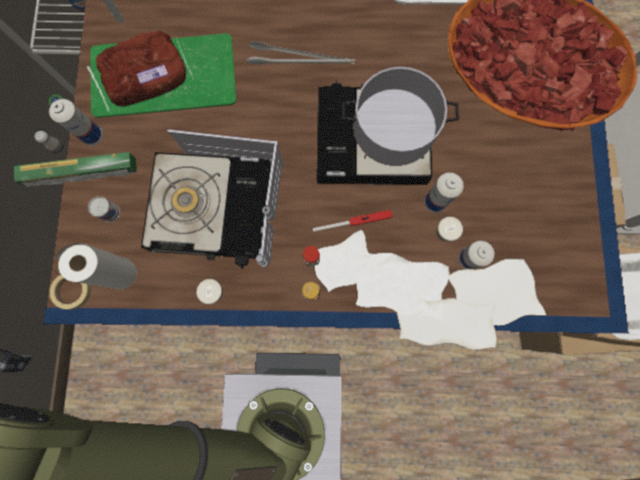

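The scene view shows the side panel with the pin at its front end (~258,210) and the hinge at ~(298,208). The top view shows the hinge at ~(269,209), the pin at ~(262,262), the lighter at ~(352,221), and the jars at (311,255) and (311,290). I'll zoom in on the panel and sharpen the estimates.

Run:
```python
from h import *
a=cv2.imread("pics/scene0.png")[190:275,245:315];b=cv2.imread("pics/top0.png")[190:275,235:295]
f=lambda x:cv2.resize(x,None,fx=6,fy=6,interpolation=cv2.INTER_CUBIC)
cv2.imwrite("pics/crop1.png",np.hstack([f(a),f(b)])[:600,:800])
np.set_printoptions(precision=4,suppress=True)
cs={n:env.calibration(n) for n in("scene","top")}
for q in "pin_head pin_collar hinge_top back_knuckle burner stove lighter_grip lighter_tip".split():
    o=[]
    for n in cs:
        ps=[]
        for k in range(3):
            env.read_camera(n) if q=="pin_head" and 0 else None
            r=env.pinpoint(n,q)
            if r:ps.append(r[0]["position"])
        ps=np.array(ps);print(q,n,np.round(ps,1).tolist())
        if len(ps):o.append((cs[n],np.median(ps,0)))
    if len(o)==2:print("   ",*tri(o))
for n in("scene","top"):
  for q in("spice_jar_a","cup_a"):
    r=env.trace(n,q);print(n,q,[(x["bbox"],round(x["confidence"],2)) for x in r])
print(env.get_obs()["time"])
```

```text
pin_head scene [[258.3, 209.6], [258.3, 209.6], [258.3, 209.6]]
pin_head top [[260.1, 261.6], [260.1, 261.6], [260.1, 261.6]]
    [0.4352 0.0449 0.1916] 0.0021856617708698625
pin_collar scene [[258.3, 203.0], [258.3, 203.0], [258.3, 203.0]]
pin_collar top [[261.5, 257.7], [261.5, 257.7], [261.5, 257.7]]
    [0.4387 0.0418 0.2101] 0.0021035249595079907
hinge_top scene [[298.7, 207.6], [298.7, 207.6], [298.7, 207.6]]
hinge_top top [[270.8, 207.9], [270.8, 207.9], [270.8, 207.9]]
    [0.5731 0.0309 0.1661] 0.00380307979627736
back_knuckle scene [[297.1, 211.8], [297.1, 211.8], [297.1, 211.8]]
back_knuckle top [[268.3, 211.2], [268.3, 211.2], [268.3, 211.2]]
    [0.5698 0.0373 0.1523] 0.0013429890086340184
burner scene [[257.9, 204.6], [257.9, 204.6], [257.9, 204.6]]
burner top [[182.4, 198.2], [182.4, 198.2], [182.4, 198.2]]
    [0.6227 0.2815 0.0879] 0.002408784920929143
stove scene [[263.8, 237.0], [263.8, 237.0], [263.8, 237.0]]
stove top [[210.9, 212.4], [210.9, 212.4], [210.9, 212.4]]
    [0.6029 0.2255 0.0017] 0.0009319000433552347
lighter_grip scene [[379.1, 288.6], [379.1, 288.6], [379.1, 288.6]]
lighter_grip top [[370.5, 217.9], [370.5, 217.9], [370.5, 217.9]]
    [ 0.593  -0.2437  0.0173] 0.004009242226329739
lighter_tip scene [[320.1, 272.6], [320.1, 272.6], [320.1, 272.6]]
lighter_tip top [[314.9, 230.0], [314.9, 230.0], [314.9, 230.0]]
    [ 0.5503 -0.0797  0.0157] 0.002654488909685712
scene spice_jar_a [([257.9, 257.4, 282.2, 303.5], 0.65), ([288.3, 244.9, 310.7, 287.2], 0.62)]
scene cup_a [([425.2, 303.5, 446.4, 340.2], 0.87)]
top spice_jar_a [([300.0, 282.4, 320.4, 303.9], 0.73), ([304.2, 244.7, 321.9, 265.1], 0.7), ([457.8, 241.6, 498.0, 270.1], 0.47)]
top cup_a [([435.3, 217.8, 463.2, 240.8], 0.8), ([194.7, 279.1, 222.4, 304.2], 0.63)]
4.1
```

View pics/crop1.png

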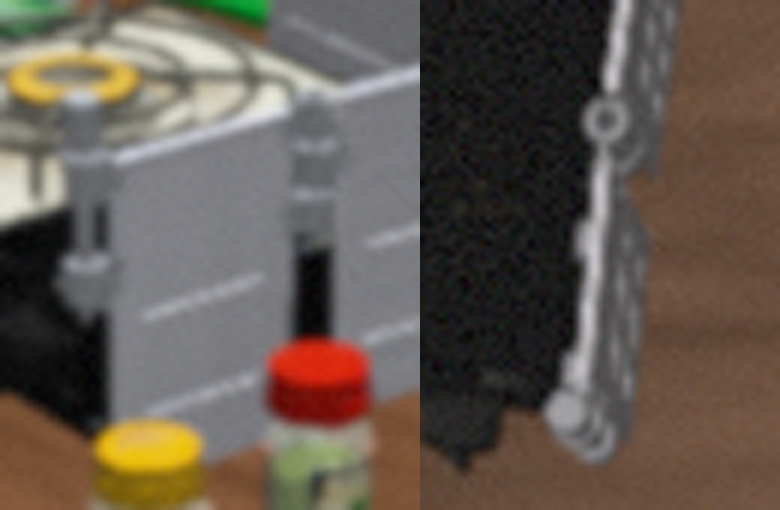

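The crop shows the hinge ring's upper mouth at top ≈(265.4,209.7), not the network's (270.8,208), and at scene ≈(296.8,206.7). The pin's knob top is at top ≈(259,258.2) and scene ≈(258.6,205.5).

Run:
```python
from h import *
np.set_printoptions(precision=4,suppress=True)
S,T=env.calibration("scene"),env.calibration("top")
g=lambda o,u,v:(o[0]+(u+.5)/6-.5,o[1]+(v+.5)/6-.5)
s=lambda u,v:g((245,190),u,v); t=lambda u,v:g((235,190),u-420,v)
for nm,a,b,z in(("pintop",s(84,96),t(567,412),.200),("hinge",s(313,103),t(605,121),.170)):
    print(nm,*tri([(S,a),(T,b)]),"top@z",atz(T,b,z),"scene@z",atz(S,a,z))
# other network pixels at known z
for nm,p,q,z in(("burner",(257.9,204.6),(182.4,198.2),.1),("grip",(379.1,288.6),(370.5,217.9),.01),("tip",(320.1,272.6),(314.9,230),.01),("stove",(263.8,237),(210.9,212.4),0)):
    print(nm,atz(S,p,z),atz(T,q,z))
# lighter region
for n,c in(("top",T),("scene",S)):
    r=env.trace(n,"lighter")[0];m=r["region"];ys,xs=np.nonzero(m);P=np.array([atz(c,(x,y),.012)[:2] for x,y in zip(xs,ys)])
    mu=P.mean(0);w,v=np.linalg.eigh(np.cov((P-mu).T));d=v[:,1]*(1 if v[0,1]<0 or v[1,1]>0 else -1);a=(P-mu)@d
    print(n,len(P),"mean",mu,"dir",d,"ends",mu+d*a.min(),mu+d*a.max(),a.max()-a.min())
# burner: yellow ring in both pics
for n,c,lo,hi in(("scene",S,(240,190),(280,220)),("top",T,(165,180),(205,220))):
    im=cv2.imread(f"pics/{n}0.png");hsv=cv2.cvtColor(im,cv2.COLOR_BGR2HSV)
    m=cv2.inRange(hsv,(15,110,80),(35,255,255));k=np.zeros_like(m);k[lo[1]:hi[1],lo[0]:hi[0]]=m[lo[1]:hi[1],lo[0]:hi[0]]
    ys,xs=np.nonzero(k);e=((xs.min()+xs.max())/2,(ys.min()+ys.max())/2);print("burner",n,e,xs.mean(),ys.mean(),atz(c,e,.1))
# stove plate edge directions, top: cream plate
im=cv2.imread("pics/top0.png");hsv=cv2.cvtColor(im,cv2.COLOR_BGR2HSV);m=cv2.inRange(hsv,(10,5,130),(35,90,255));k=np.zeros_like(m);k[140:260,135:240]=m[140:260,135:240]
cn=max(cv2.findContours(k,0,2)[0],key=cv2.contourArea);bx=cv2.boxPoints(cv2.minAreaRect(cn));print(bx,np.array([atz(T,p,.095)[:2] for p in bx]))
```

```text
pintop [0.4407 0.0474 0.2007] 0.0004395981840151121 top@z [0.4405 0.0478 0.2   ] scene@z [0.4422 0.0485 0.2   ]
hinge [0.5712 0.0423 0.1652] 5.270301575318758e-05 top@z [0.57   0.0416 0.17  ] scene@z [0.563  0.0334 0.17  ]
burner [0.6054 0.2559 0.1   ] [0.6174 0.2789 0.1   ]
grip [ 0.6075 -0.2372  0.01  ] [ 0.5918 -0.2416  0.01  ]
tip [ 0.5554 -0.0709  0.01  ] [ 0.5536 -0.0813  0.01  ]
stove [0.6045 0.229  0.    ] [0.604  0.2254 0.    ]
top 495 mean [ 0.5864 -0.2106] dir [-0.2246  0.9745] ends [ 0.6073 -0.3013] [ 0.5558 -0.0781] 0.22908274265904421Traceback (most recent call last):
  File "<stdin>", line 13, in <module>
IndexError: list index out of range
```

Run:
```python
from h import *
np.set_printoptions(precision=4,suppress=True)
S,T=env.calibration("scene"),env.calibration("top")
for n,c,lo,hi in(("scene",S,(240,190),(280,220)),("top",T,(165,180),(205,220))):
    im=cv2.imread(f"pics/{n}0.png");hsv=cv2.cvtColor(im,cv2.COLOR_BGR2HSV)
    m=cv2.inRange(hsv,(15,110,80),(35,255,255));k=np.zeros_like(m);k[lo[1]:hi[1],lo[0]:hi[0]]=m[lo[1]:hi[1],lo[0]:hi[0]]
    ys,xs=np.nonzero(k);e=((xs.min()+xs.max())/2,(ys.min()+ys.max())/2);print("burner",n,e,xs.mean(),ys.mean(),atz(c,e,.1))
im=cv2.imread("pics/top0.png");hsv=cv2.cvtColor(im,cv2.COLOR_BGR2HSV);m=cv2.inRange(hsv,(10,5,130),(35,90,255));k=np.zeros_like(m);k[140:260,135:240]=m[140:260,135:240]
cn=max(cv2.findContours(k,0,2)[0],key=cv2.contourArea);bx=cv2.boxPoints(cv2.minAreaRect(cn));print(bx,np.array([atz(T,p,.095)[:2] for p in bx]))
m=cv2.inRange(hsv,(0,150,80),(12,255,255))+cv2.inRange(hsv,(168,150,80),(180,255,255));k=np.zeros_like(m);k[205:235,340:400]=m[205:235,340:400]
ys,xs=np.nonzero(k);P=np.array([atz(T,(x,y),.015)[:2] for x,y in zip(xs,ys)]);r=cv2.minAreaRect(P.astype(np.float32)*1000);print("redgrip",len(P),P.mean(0),r)
for n,c,px in(("top",T,[(312,255),(311,290.5),(450.5,228.5)]),):
    for p,z in zip(px,(.108,.1,.06)):print(p,atz(c,p,z))
for q in("tall_can","gas_can"):
    print(q,[x["bbox"] for x in env.trace("top",q)[:2]])
print("headroom",env.get_obs()["time"])
```

```text
burner scene (np.float64(257.0), np.float64(203.0)) 256.5806451612903 202.90322580645162 [0.6119 0.2683 0.1   ]
burner top (np.float64(185.0), np.float64(199.5)) 184.75 199.53358208955223 [0.6138 0.2716 0.1   ]
[[142.3765 245.4733]
 [153.2727 149.8286]
 [229.736  158.5396]
 [218.8398 254.1843]] [[0.486  0.3776]
 [0.7574 0.3721]
 [0.7351 0.1574]
 [0.4654 0.1716]]
redgrip 338 [ 0.5924 -0.2425] ((592.1050415039062, -241.38827514648438), (24.89569854736328, 123.9171371459961), 12.42060375213623)
(312, 255) [ 0.4649 -0.0776  0.108 ]
(311, 290.5) [ 0.3724 -0.0766  0.1   ]
(450.5, 228.5) [ 0.5525 -0.4566  0.06  ]
tall_can [[424.1, 172.8, 464.3, 215.4]]
gas_can [[458.5, 240.8, 495.6, 269.9]]
headroom 4.3
```

```bash
cat >> h.py <<'E'
def goto(pos,yaw):  # tool down, tool x at yaw (deg, world)
    o=env.get_obs();R=Rn.from_rotvec(o["eef_rot"])
    y=np.radians(yaw);Rt=Rn.from_matrix(np.array([[np.cos(y),np.sin(y),0],[np.sin(y),-np.cos(y),0],[0,0,-1]]).T.T)
    x=np.array([np.cos(y),np.sin(y),0]);z=np.array([0,0,-1.]);Rt=Rn.from_matrix(np.column_stack([x,np.cross(z,x),z]))
    print("t",round(o["time"],2),"tcp",np.round(o["tcp_pos"],4),"yaw",np.round(np.degrees(np.arctan2(*R.as_matrix()[[1,0],0])),2),"j",np.round(o["joint_positions"],2),"F",np.round(o["wrist_force"],1),"w",round(o["width"],4),"g",round(o["grasp_force"],1))
    print("row",np.round(R.inv().apply(np.array(pos)-o["tcp_pos"])*1000,1),np.round((R.inv()*Rt).as_rotvec(),3))
E
python3 - <<'E'
from h import *
goto([.4405,.0475,.28],87.4)
E
```

```text
t 4.3 tcp [0.2183 0.5856 0.2002] yaw 159.55 j [-1.11  0.51 -0.24  1.5   0.13  1.15 -0.15] F [-0.3  0.  -0.1] w 0.0856 g 0.0
row [-396.1 -426.6  -79.8] [-0.     0.     1.259]
```

Request:
send_rows:
  rows:
    - [[0,0,-40,0,0,0,0],[-40,-43,-80,0,0,0.126,0],[-396,-427,-80,0,0,1.259,0],[-396,-427,-80,0,0,1.259,0],[-396,-427,-80,0,0,1.259,0],[-396,-427,-80,0,0,1.259,0],[-396,-427,-80,0,0,1.259,0],[-396,-427,-80,0,0,1.259,0],[-396,-427,-80,0,0,1.259,0],[-396,-427,-80,0,0,1.259,0]]
  force: 40

```text
time: 5.13
tcp_pos: [0.3587, 0.2438, 0.2741]
eef_rot: [-2.127, -2.312, -0.002]
wrist_force: [0.6, 0.5, 0.3]
width: 0.0428
grasp_force: 0.0
```

Run:
```python
from h import *
goto([.4405,.0475,.26],87.4)
```

```text
t 5.13 tcp [0.3587 0.2438 0.2741] yaw 94.76 j [-0.74  0.14  0.11  1.84 -0.02  1.16 -0.55] F [0.6 0.5 0.3] w 0.0428 g 0.0
row [-202.5   65.2   14. ] [ 0.001 -0.001  0.128]
```

Request:
send_rows:
  rows:
    - [[-202,65,25,0,0,0.128,0],[-202,65,25,0,0,0.128,0],[-202,65,25,0,0,0.128,0],[-202,65,25,0,0,0.128,0],[-202,65,25,0,0,0.128,0],[-202,65,25,0,0,0.128,0],[-202,65,25,0,0,0.128,0],[-202,65,25,0,0,0.128,0],[-202,65,25,0,0,0.128,0],[-202,65,25,0,0,0.128,0]]

```text
time: 5.97
tcp_pos: [0.4408, 0.0521, 0.2488]
eef_rot: [-2.261, -2.181, -0.001]
wrist_force: [-0.5, 0.1, 0.3]
width: 0.0425
grasp_force: 0.0
```

Run:
```python
from h import *
goto([.4405,.0475,.177],87.4)
im,_=env.read_camera("scene");im2,_=env.read_camera("top")
f=lambda x:cv2.resize(x,(400,500),interpolation=cv2.INTER_CUBIC)
cv2.imwrite("pics/near1.png",np.hstack([f(im[170:270,220:300]),f(im2[210:310,220:300])]))
```

```text
t 5.97 tcp [0.4408 0.0521 0.2488] yaw 87.94 j [-0.41  0.19  0.29  1.87 -0.06  1.1  -0.13] F [-0.5  0.1  0.3] w 0.0425 g 0.0
row [-4.7 -0.1 71.8] [ 0.    -0.001  0.009]
```

View pics/near1.png

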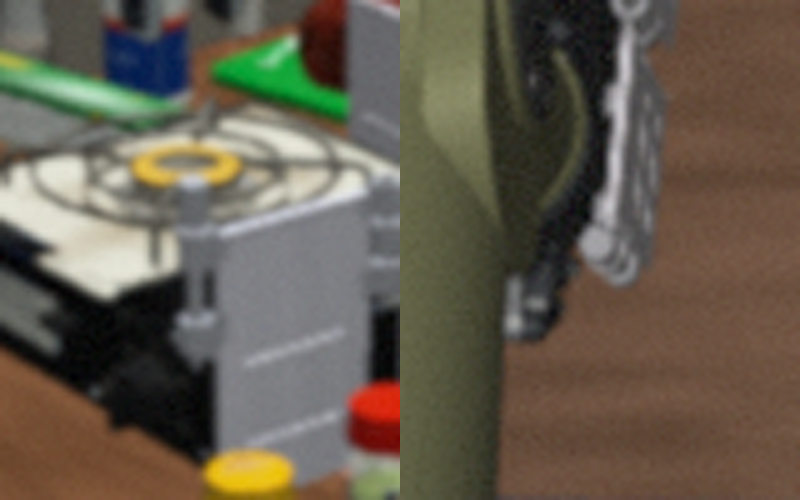

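The scene crop shows the pin at ≈(258,215) with no gripper over it. The top crop shows the gripper well left of the pin at ≈(323,270 in crop), which disagrees with the reported TCP. I'll retake it to see whether that frame was stale.

Run:
```python
from h import *
goto([.4405,.0475,.177],87.4)
im,_=env.read_camera("scene");im2,_=env.read_camera("top")
c=env.get_obs()["tcp_pos"];print([proj(env.calibration(n),c) for n in("scene","top")])
f=lambda x:cv2.resize(x,(400,500),interpolation=cv2.INTER_CUBIC)
cv2.imwrite("pics/near2.png",np.hstack([f(im[150:270,215:311]),f(im2[190:310,215:311])]))
goto([.4405,.0475,.177],87.4)
```

```text
t 6.07 tcp [0.4409 0.0517 0.2488] yaw 87.92 j [-0.41  0.19  0.29  1.87 -0.06  1.1  -0.13] F [-0.2 -0.2  0.3] w 0.0427 g 0.0
row [-4.2 -0.2 71.8] [ 0.    -0.     0.009]
[array([257.16306907, 187.6701871 ]), array([254.59204647, 254.88144367])]
t 6.17 tcp [0.4409 0.0512 0.2488] yaw 87.86 j [-0.41  0.19  0.29  1.87 -0.06  1.1  -0.13] F [-0.1  0.6  0. ] w 0.0427 g 0.0
row [-3.7 -0.3 71.8] [ 0.    -0.     0.008]
```

View pics/near2.png

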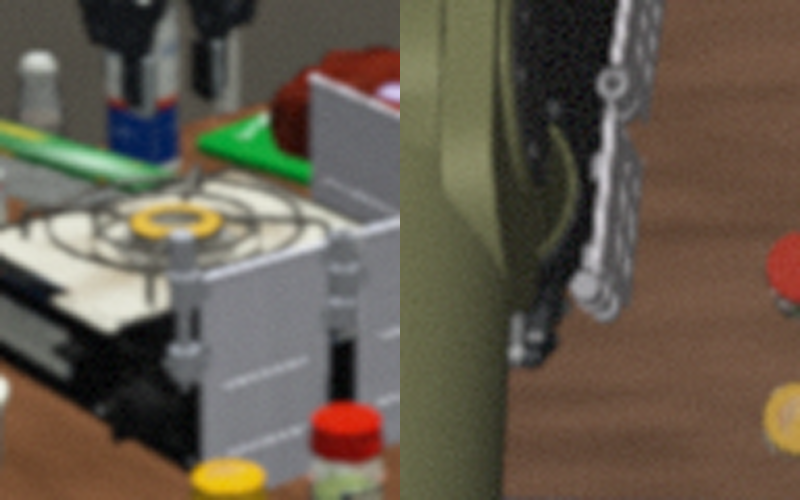

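The scene crop now shows the two finger tips at about row 174, columns ≈250 and ≈265. The knob is below them at (258,206). The TCP projects to (257,188), so I'll check the finger tip height with the depth image.

Run:
```python
from h import *
np.set_printoptions(precision=4,suppress=True)
for n in("scene","top"):
    im,d=env.read_camera(n);c=env.calibration(n);K=c["camera_matrix"]
    ys,xs=np.nonzero(d>0)
    pts=cv2.undistortPoints(np.stack([xs,ys],1).astype(np.float32)[:,None],K,np.array([c["k1"],0,0,0,0.]))[:,0] if 0 else None
    u=(np.stack([xs,ys],1)-[K[0][2],K[1][2]])/[K[0][0],K[1][1]];w=u.copy()
    for _ in range(10):w=u/(1+c["k1"]*(w**2).sum(1))[:,None]
    z=d[ys,xs];X=(np.column_stack([w*z[:,None],z])-np.array(c["t"]))@np.array(c["R"])
    tc=env.get_obs()["tcp_pos"]
    for lo in np.arange(.17,.33,.01):
        m=(abs(X[:,0]-tc[0])<.07)&(abs(X[:,1]-tc[1])<.05)&(X[:,2]>lo)&(X[:,2]<=lo+.01)
        if m.sum():print(n,round(lo,2),m.sum(),"x",np.round([X[m,0].min(),np.median(X[m,0]),X[m,0].max()],3),"y",np.round([X[m,1].min(),np.median(X[m,1]),X[m,1].max()],3))
```

```text
scene 0.17 32 x [0.428 0.435 0.51 ] y [0.032 0.042 0.053]
scene 0.18 20 x [0.431 0.435 0.443] y [0.037 0.04  0.05 ]
scene 0.19 23 x [0.429 0.438 0.454] y [0.037 0.043 0.054]
scene 0.2 11 x [0.43  0.436 0.444] y [0.037 0.045 0.05 ]
scene 0.28 32 x [0.407 0.458 0.467] y [0.037 0.045 0.061]
scene 0.29 62 x [0.403 0.458 0.475] y [0.036 0.043 0.059]
scene 0.3 67 x [0.403 0.417 0.475] y [0.036 0.045 0.064]
scene 0.31 66 x [0.403 0.459 0.474] y [0.031 0.044 0.065]
scene 0.32 71 x [0.389 0.462 0.491] y [0.034 0.042 0.06 ]
top 0.17 26 x [0.432 0.446 0.502] y [0.039 0.044 0.057]
top 0.18 7 x [0.434 0.436 0.443] y [0.04  0.042 0.051]
top 0.19 16 x [0.434 0.439 0.449] y [0.041 0.046 0.056]
top 0.2 23 x [0.434 0.441 0.448] y [0.04  0.048 0.053]
top 0.28 1 x [0.419 0.419 0.419] y [0.041 0.041 0.041]
top 0.29 6 x [0.406 0.408 0.413] y [0.042 0.046 0.051]
top 0.3 3 x [0.415 0.417 0.419] y [0.041 0.041 0.041]
top 0.31 1 x [0.407 0.407 0.407] y [0.045 0.045 0.045]
top 0.32 4 x [0.405 0.409 0.413] y [0.039 0.042 0.046]
```

Run:
```python
from h import *
im,d=env.read_camera("scene");c=env.calibration("scene");tc=env.get_obs()["tcp_pos"]
a=im[140:220,225:290].copy();g=cv2.resize(a,None,fx=7,fy=7,interpolation=cv2.INTER_CUBIC)
for h in(0,.02,.04):
    p=(proj(c,tc+[0,0,h])-[225,140]+.5)*7;cv2.circle(g,tuple(int(v) for v in p),3,(0,0,255),-1)
dd=d[140:220,225:290];dd=np.where(dd>0,np.clip((dd-1.0)/.6*255,0,255),0).astype(np.uint8)
dd=cv2.cvtColor(cv2.resize(dd,None,fx=5,fy=7,interpolation=0),8)
cv2.imwrite("pics/f1.png",np.hstack([g,dd])[:600,:800])
```

```text
(no output)
```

View pics/f1.png

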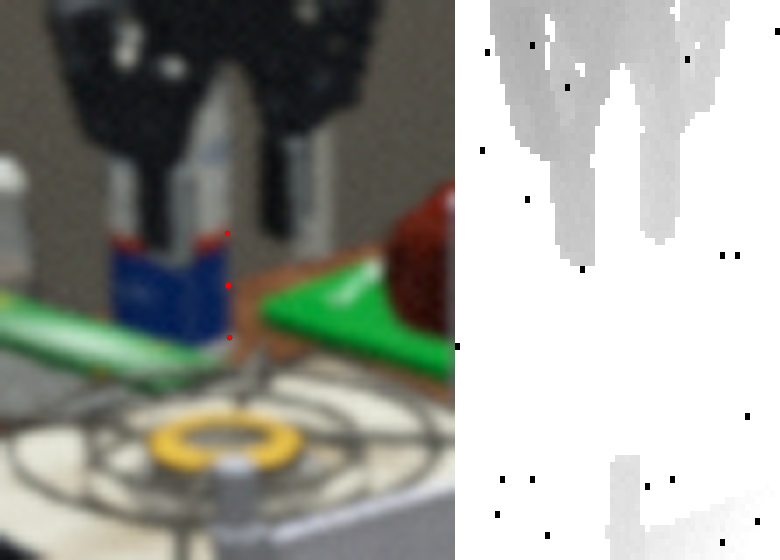

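The finger tips end about 35 mm above the TCP projection, where half-open fingers should be only about 6 mm back. Laterally they are centred on the pin. I'll descend to the nominal TCP height, which is safe either way, and check with depth there.

Request:
send_rows:
  rows:
    - [[-3,0,30,0,0,0.008,0],[-3,0,50,0,0,0.008,0],[-3,0,60,0,0,0.008,0],[-3,0,68,0,0,0.008,0],[-3,0,72,0,0,0.008,0],[-3,0,72,0,0,0.008,0],[-3,0,72,0,0,0.008,0],[-3,0,72,0,0,0.008,0],[-3,0,72,0,0,0.008,0],[-3,0,72,0,0,0.008,0]]

```text
time: 7.15
tcp_pos: [0.4413, 0.0474, 0.1772]
eef_rot: [2.273, 2.168, 0.002]
wrist_force: [-1.0, 0.0, -1.2]
width: 0.0428
grasp_force: 0.0
```

```bash
cat >> h.py <<'E'
def cloud(n):
    im,d=env.read_camera(n);c=env.calibration(n);K=c["camera_matrix"]
    ys,xs=np.nonzero(d>0);u=(np.stack([xs,ys],1)-[K[0][2],K[1][2]])/[K[0][0],K[1][1]];w=u.copy()
    for _ in range(10):w=u/(1+c["k1"]*(w**2).sum(1))[:,None]
    z=d[ys,xs];return (np.column_stack([w*z[:,None],z])-np.array(c["t"]))@np.array(c["R"]),xs,ys,im
def slices(n,ctr,rx,ry,z0,z1,dz=.01):
    X,xs,ys,im=cloud(n)
    for lo in np.arange(z0,z1,dz):
        m=(abs(X[:,0]-ctr[0])<rx)&(abs(X[:,1]-ctr[1])<ry)&(X[:,2]>lo)&(X[:,2]<=lo+dz)
        if m.sum():print(n,round(lo,3),m.sum(),"x",np.round(np.percentile(X[m,0],[3,50,97]),3),"y",np.round(np.percentile(X[m,1],[3,50,97]),3))
    return im
E
python3 - <<'E'
from h import *
goto([.4405,.0475,.177],87.4)
im=slices("scene",[.44,.047],.06,.04,.16,.26)
cv2.imwrite("pics/f2.png",cv2.resize(im[160:240,225:290],None,fx=7,fy=7,interpolation=cv2.INTER_CUBIC))
E
```

```text
t 7.15 tcp [0.4413 0.0474 0.1772] yaw 87.31 j [-0.39  0.26  0.29  1.99 -0.09  0.9  -0.1 ] F [-1.   0.  -1.2] w 0.0428 g 0.0
row [ 0.1 -0.8  0.2] [ 0.001 -0.    -0.002]
scene 0.16 75 x [0.43  0.462 0.497] y [0.036 0.043 0.048]
scene 0.17 28 x [0.429 0.435 0.456] y [0.036 0.041 0.053]
scene 0.18 20 x [0.43  0.435 0.442] y [0.036 0.041 0.046]
scene 0.19 25 x [0.432 0.436 0.446] y [0.036 0.041 0.056]
scene 0.2 10 x [0.434 0.44  0.446] y [0.038 0.044 0.05 ]
scene 0.21 36 x [0.408 0.461 0.47 ] y [0.033 0.041 0.057]
scene 0.22 58 x [0.406 0.419 0.472] y [0.032 0.041 0.056]
scene 0.23 64 x [0.404 0.417 0.471] y [0.033 0.04  0.057]
scene 0.24 62 x [0.404 0.418 0.469] y [0.031 0.041 0.054]
scene 0.25 68 x [0.389 0.462 0.483] y [0.031 0.038 0.055]
```

View pics/f2.png

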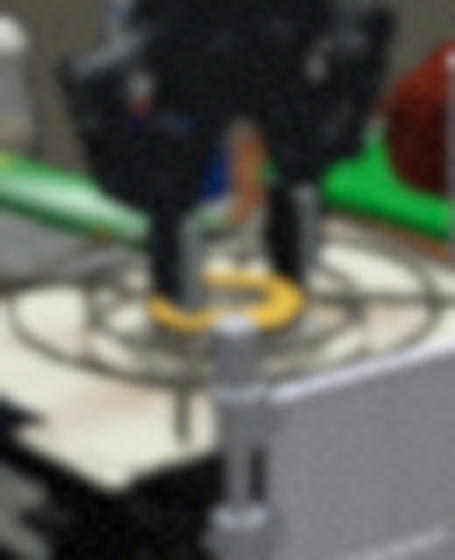

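The tips visibly end at z≈0.21, just above the knob top at (258,206), while the TCP reads 0.177. As a decisive test, I'll go up 8 mm and close. If the fingers still miss the knob, the visual reading is right.

Request:
send_rows:
  rows:
    - [[0,0,-8,0,0,0,0],[0,0,-8,0,0,0,0.3],[0,0,-8,0,0,0,0.6],[0,0,-8,0,0,0,0.6],[0,0,-8,0,0,0,0.6],[0,0,-8,0,0,0,0.8],[0,0,-8,0,0,0,0.8],[0,0,-8,0,0,0,0.8],[0,0,-8,0,0,0,0.8],[0,0,-8,0,0,0,0.8]]
  force: 20

```text
time: 8.03
tcp_pos: [0.441, 0.0473, 0.1847]
eef_rot: [-2.273, -2.169, 0.0]
wrist_force: [0.1, 0.3, 0.5]
width: 0.0084
grasp_force: 0.0
```

Run:
```python
from h import *
goto([.4405,.0475,.177],87.4)
im=slices("scene",[.44,.047],.06,.04,.16,.26,.005)
```

```text
t 8.03 tcp [0.441  0.0473 0.1847] yaw 87.3 j [-0.39  0.25  0.29  1.98 -0.09  0.92 -0.1 ] F [0.1 0.3 0.5] w 0.0084 g 0.0
row [ 0.2 -0.5  7.7] [-0.     0.    -0.002]
scene 0.16 36 x [0.431 0.464 0.495] y [0.038 0.042 0.047]
scene 0.165 41 x [0.432 0.461 0.495] y [0.037 0.043 0.05 ]
scene 0.17 15 x [0.428 0.438 0.478] y [0.038 0.041 0.052]
scene 0.175 13 x [0.43  0.436 0.445] y [0.035 0.042 0.051]
scene 0.18 10 x [0.431 0.436 0.443] y [0.036 0.04  0.044]
scene 0.185 8 x [0.432 0.435 0.443] y [0.038 0.044 0.049]
scene 0.19 13 x [0.429 0.435 0.444] y [0.038 0.042 0.049]
scene 0.195 11 x [0.431 0.437 0.446] y [0.035 0.041 0.052]
scene 0.2 13 x [0.432 0.44  0.446] y [0.037 0.043 0.053]
scene 0.215 10 x [0.428 0.432 0.446] y [0.036 0.043 0.055]
scene 0.22 22 x [0.426 0.439 0.459] y [0.032 0.04  0.049]
scene 0.225 21 x [0.423 0.442 0.451] y [0.034 0.039 0.05 ]
scene 0.23 24 x [0.422 0.431 0.454] y [0.032 0.038 0.048]
scene 0.235 31 x [0.419 0.432 0.456] y [0.031 0.039 0.049]
scene 0.24 20 x [0.42  0.432 0.452] y [0.033 0.039 0.05 ]
scene 0.245 33 x [0.42  0.433 0.46 ] y [0.032 0.039 0.051]
scene 0.25 28 x [0.422 0.444 0.453] y [0.035 0.04  0.053]
scene 0.255 26 x [0.417 0.438 0.458] y [0.031 0.04  0.053]
```

Shut to 8 mm with no contact, so the real tips sit about 29 mm behind the reported TCP z. I'll reopen, go down to TCP z≈0.152 (tips ≈0.181) and grip the knob.

Request:
send_rows:
  rows:
    - [[0,0,0,0,0,0,0.1],[0,0,0,0,0,0,0.1],[0,0,0,0,0,0,0.1],[0,0,0,0,0,0,0.1],[0,0,0,0,0,0,0.1],[0,0,6,0,0,0,0.1],[0,0,14,0,0,0,0.1],[0,0,20,0,0,0,0.1],[0,0,24,0,0,0,0.1],[0,0,24,0,0,0,0.1]]

```text
time: 8.92
tcp_pos: [0.4402, 0.0472, 0.1595]
eef_rot: [-2.272, -2.168, 0.003]
wrist_force: [-0.2, -0.0, 0.1]
width: 0.0386
grasp_force: 0.0
```

Run:
```python
from h import *
goto([.4405,.0475,.152],87.4)
im=slices("scene",[.44,.047],.06,.04,.165,.22,.005)
```

```text
t 8.92 tcp [0.4402 0.0472 0.1595] yaw 87.3 j [-0.38  0.28  0.28  2.02 -0.1   0.86 -0.09] F [-0.2 -0.   0.1] w 0.0386 g 0.0
row [0.3 0.3 7.5] [-0.002  0.001 -0.002]
scene 0.165 37 x [0.431 0.466 0.498] y [0.037 0.042 0.046]
scene 0.17 19 x [0.429 0.436 0.468] y [0.036 0.043 0.052]
scene 0.175 13 x [0.431 0.437 0.442] y [0.034 0.041 0.047]
scene 0.18 10 x [0.432 0.437 0.44 ] y [0.037 0.041 0.047]
scene 0.185 11 x [0.43  0.438 0.443] y [0.037 0.041 0.049]
scene 0.19 19 x [0.415 0.437 0.462] y [0.038 0.043 0.052]
scene 0.195 28 x [0.411 0.44  0.463] y [0.032 0.043 0.052]
scene 0.2 46 x [0.407 0.44  0.469] y [0.032 0.042 0.054]
scene 0.205 27 x [0.406 0.458 0.475] y [0.032 0.041 0.055]
scene 0.21 30 x [0.406 0.418 0.472] y [0.033 0.041 0.053]
scene 0.215 29 x [0.406 0.458 0.473] y [0.032 0.042 0.054]
```

Request:
send_rows:
  rows:
    - [[0,0,5,0,0,0,0.1],[0,0,8,0,0,0,0.1],[0,0,8,0,0,0,0.2],[0,0,8,0,0,0,0.4],[0,0,8,0,0,0,0.6],[0,0,8,0,0,0,1],[0,0,8,0,0,0,1],[0,0,8,0,0,0,1],[0,0,8,0,0,0,1],[0,0,8,0,0,0,1]]
  force: 40

```text
time: 9.8
tcp_pos: [0.4412, 0.0473, 0.1529]
eef_rot: [2.273, 2.168, 0.001]
wrist_force: [-0.3, -0.3, 4.0]
width: 0.0152
grasp_force: 39.1
```

Run:
```python
from h import *
goto([.4405,.0475,.152],87.4)
```

```text
t 9.8 tcp [0.4412 0.0473 0.1529] yaw 87.31 j [-0.38  0.29  0.28  2.03 -0.11  0.84 -0.08] F [-0.3 -0.3  4. ] w 0.0152 g 39.1
row [ 0.1 -0.7  0.9] [ 0.    -0.    -0.002]
```

Gripped at 39 N. Now straight up about 95 mm.

Request:
send_rows:
  rows:
    - [[0,0,-5,0,0,0,1],[0,0,-12,0,0,0,1],[0,0,-22,0,0,0,1],[0,0,-34,0,0,0,1],[0,0,-46,0,0,0,1],[0,0,-58,0,0,0,1],[0,0,-70,0,0,0,1],[0,0,-80,0,0,0,1],[0,0,-90,0,0,0,1],[0,0,-95,0,0,0,1]]

```text
time: 10.63
tcp_pos: [0.4414, 0.0473, 0.2493]
eef_rot: [2.273, 2.168, 0.002]
wrist_force: [0.5, -0.7, -0.7]
width: 0.0153
grasp_force: 39.0
```

Run:
```python
from h import *
goto([.5707,.0412,.248],87.4)
slices("scene",[.44,.047],.025,.04,.165,.30,.01)
```

```text
t 10.63 tcp [0.4414 0.0473 0.2493] yaw 87.3 j [-0.41  0.18  0.3   1.87 -0.06  1.1  -0.13] F [ 0.5 -0.7 -0.7] w 0.0153 g 39.0
row [  0.  129.4   1.5] [ 0.002 -0.    -0.002]
scene 0.165 35 x [0.431 0.44  0.463] y [0.035 0.045 0.054]
scene 0.185 4 x [0.439 0.441 0.442] y [0.046 0.047 0.048]
scene 0.195 13 x [0.437 0.439 0.447] y [0.042 0.047 0.05 ]
scene 0.205 11 x [0.437 0.439 0.445] y [0.042 0.045 0.049]
scene 0.215 13 x [0.435 0.438 0.445] y [0.038 0.045 0.051]
scene 0.225 9 x [0.436 0.44  0.444] y [0.04  0.047 0.049]
scene 0.235 14 x [0.433 0.439 0.445] y [0.041 0.046 0.052]
scene 0.245 8 x [0.435 0.439 0.44 ] y [0.04  0.045 0.05 ]
scene 0.255 12 x [0.436 0.44  0.442] y [0.042 0.045 0.049]
scene 0.265 24 x [0.43  0.436 0.451] y [0.034 0.041 0.053]
scene 0.275 33 x [0.426 0.436 0.447] y [0.034 0.04  0.052]
scene 0.285 60 x [0.42  0.437 0.459] y [0.032 0.038 0.051]
scene 0.295 65 x [0.418 0.441 0.461] y [0.031 0.04  0.054]
```

Request:
send_rows:
  rows:
    - [[0,15,0,0,0,0,1],[0,40,0,0,0,0,1],[0,70,0,0,0,0,1],[0,95,0,0,0,0,1],[0,115,0,0,0,0,1],[0,126,0,0,0,0,1],[0,129.5,0,0,0,0,1],[0,129.5,0,0,0,0,1],[0,129.5,0,0,0,0,1],[0,129.5,0,0,0,0,1]]

```text
time: 11.52
tcp_pos: [0.5694, 0.0413, 0.2477]
eef_rot: [-2.273, -2.168, 0.001]
wrist_force: [-0.9, 0.5, -0.5]
width: 0.0152
grasp_force: 39.1
```

Run:
```python
from h import *
goto([.5707,.0412,.248],87.4)
a=np.mean([env.read_camera("scene")[0].astype(float) for _ in range(3)],0).astype(np.uint8)
b=np.mean([env.read_camera("top")[0].astype(float) for _ in range(3)],0).astype(np.uint8)
np.savez("m.npz",a=a,b=b)
f=lambda x:cv2.resize(x,None,fx=7,fy=7,interpolation=cv2.INTER_CUBIC)
cv2.imwrite("pics/rings.png",np.hstack([f(a[180:260,248:306]),f(b[195:275,245:300])])[:600,:800])
```

```text
t 11.52 tcp [0.5694 0.0413 0.2477] yaw 87.31 j [-0.31  0.4   0.3   1.57 -0.12  1.19 -0.04] F [-0.9  0.5 -0.5] w 0.0152 g 39.1
row [ 0.   1.3 -0.3] [-0.001 -0.    -0.002]
```

View pics/rings.png

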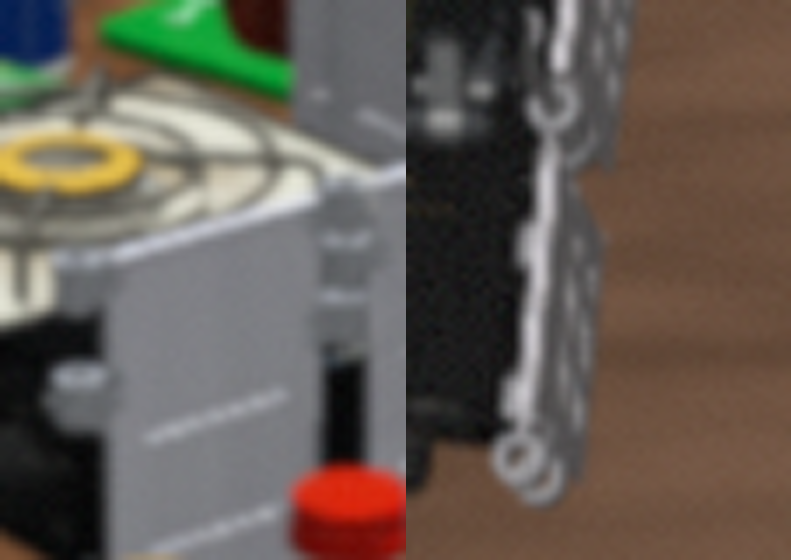

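The rings are visible. In the top crop the spare ring is at (520,459) and the hinge ring at (553,101), with the lower part occluded. In the scene crop the spare knuckle top is at (84,258) and the hinge top at (345,190). I'll compute the displacement and the hanging pin's position from depth.

Run:
```python
from h import *
np.set_printoptions(precision=4,suppress=True)
S,T=env.calibration("scene"),env.calibration("top")
t=lambda u,v:(245+(u-406+.5)/7-.5,195+(v+.5)/7-.5); s=lambda u,v:(248+(u+.5)/7-.5,180+(v+.5)/7-.5)
h,p=atz(T,t(553,101),.17),atz(T,t(520,459),.17);print("top",h,p,h-p)
h,p=atz(S,s(345,190),.17),atz(S,s(84,258),.17);print("scene",h,p,h-p)
for n in("scene","top"): slices(n,[.57,.042],.02,.02,.175,.30,.01)
m=np.load("m.npz")["b"]
g=cv2.resize(cv2.cvtColor(m,cv2.COLOR_BGR2GRAY),None,fx=8,fy=8,interpolation=cv2.INTER_CUBIC)
for nm,(x0,y0) in(("h",(258,203)),("s",(252,252))):
    r=cv2.HoughCircles(g[y0*8:(y0+17)*8,x0*8:(x0+17)*8],cv2.HOUGH_GRADIENT,1.5,20,param1=60,param2=12,minRadius=16,maxRadius=36)
    if r is not None:
        for c in r[0][:3]:q=(x0+(c[0]+.5)/8-.5,y0+(c[1]+.5)/8-.5);print(nm,q,c[2],atz(T,q,.17))
```

```text
top [0.572  0.0413 0.17  ] [0.4402 0.0477 0.17  ] [ 0.1318 -0.0064  0.    ]
scene [0.5634 0.0334 0.17  ] [0.4429 0.0463 0.17  ] [ 0.1205 -0.0129  0.    ]
scene 0.185 2 x [0.568 0.57  0.571] y [0.041 0.042 0.042]
scene 0.195 12 x [0.563 0.567 0.574] y [0.033 0.038 0.043]
scene 0.205 10 x [0.564 0.568 0.576] y [0.034 0.038 0.047]
scene 0.215 9 x [0.564 0.566 0.572] y [0.032 0.038 0.04 ]
scene 0.225 12 x [0.563 0.567 0.569] y [0.034 0.037 0.043]
scene 0.235 9 x [0.566 0.569 0.573] y [0.036 0.037 0.043]
scene 0.245 12 x [0.563 0.568 0.571] y [0.034 0.038 0.044]
scene 0.255 8 x [0.566 0.568 0.571] y [0.034 0.037 0.044]
scene 0.265 27 x [0.56  0.565 0.578] y [0.03  0.037 0.046]
scene 0.275 28 x [0.552 0.568 0.586] y [0.029 0.036 0.046]
scene 0.285 44 x [0.553 0.568 0.589] y [0.027 0.033 0.045]
scene 0.295 46 x [0.551 0.574 0.586] y [0.027 0.033 0.045]
top 0.195 5 x [0.567 0.568 0.571] y [0.039 0.041 0.045]
top 0.205 3 x [0.566 0.567 0.568] y [0.04  0.04  0.042]
top 0.215 5 x [0.566 0.568 0.572] y [0.039 0.041 0.045]
top 0.225 4 x [0.566 0.568 0.569] y [0.04  0.041 0.042]
top 0.265 4 x [0.57  0.571 0.575] y [0.032 0.034 0.035]
top 0.275 3 x [0.556 0.556 0.577] y [0.032 0.033 0.034]
top 0.285 12 x [0.553 0.565 0.583] y [0.03  0.032 0.035]
top 0.295 5 x [0.551 0.557 0.576] y [0.031 0.031 0.035]
h (np.float32(264.96875), np.float32(209.40625)) 33.4 [0.5709 0.0428 0.17  ]
h (np.float32(260.46875), np.float32(214.28125)) 28.3 [0.5579 0.0537 0.17  ]
h (np.float32(261.78125), np.float32(217.09375)) 17.65 [0.5506 0.0501 0.17  ]
s (np.float32(260.84375), np.float32(259.71875)) 31.45 [0.4413 0.0478 0.17  ]
s (np.float32(260.46875), np.float32(252.59375)) 19.9 [0.4593 0.0495 0.17  ]
s (np.float32(257.84375), np.float32(254.65625)) 18.55 [0.454  0.0558 0.17  ]
```

Request:
send_rows:
  rows:
    - [[0.3,0.5,2,0,0,0,1],[0.3,0.5,4,0,0,0,1],[0.3,0.5,7,0,0,0,1],[0.3,0.5,10,0,0,0,1],[0.3,0.5,13,0,0,0,1],[0.3,0.5,16,0,0,0,1],[0.3,0.5,19,0,0,0,1],[0.3,0.5,22,0,0,0,1],[0.3,0.5,24,0,0,0,1],[0.3,0.5,24,0,0,0,1]]

```text
time: 12.75
tcp_pos: [0.5706, 0.0415, 0.2232]
eef_rot: [-2.273, -2.168, 0.001]
wrist_force: [-0.1, -1.0, 0.1]
width: 0.0149
grasp_force: 39.1
```

Run:
```python
from h import *
goto([.5712,.0416,.1525],87.4)
print(env.get_obs()["wrist_torque"])
```

```text
t 12.75 tcp [0.5706 0.0415 0.2232] yaw 87.31 j [-0.31  0.42  0.3   1.61 -0.13  1.14 -0.03] F [-0.1 -1.   0.1] w 0.0149 g 39.1
row [ 0.1  0.6 70.7] [-0.001  0.    -0.002]
[0.01749036 0.04549127 0.01932849]
```

No force at about 7 mm below the mouth, so the tip is in the bore. Continuing down.

Request:
send_rows:
  rows:
    - [[0,0.3,3,0,0,0,1],[0,0.3,6,0,0,0,1],[0,0.3,9,0,0,0,1],[0,0.3,12,0,0,0,1],[0,0.3,15,0,0,0,1],[0,0.3,18,0,0,0,1],[0,0.3,21,0,0,0,1],[0,0.3,24,0,0,0,1],[0,0.3,26,0,0,0,1],[0,0.3,26,0,0,0,1]]

```text
time: 13.58
tcp_pos: [0.5709, 0.0415, 0.1971]
eef_rot: [-2.273, -2.168, 0.001]
wrist_force: [0.5, 1.1, -0.3]
width: 0.0147
grasp_force: 39.1
```

Run:
```python
from h import *
goto([.5712,.0416,.1525],87.4)
print(env.get_obs()["wrist_torque"])
```

```text
t 13.58 tcp [0.5709 0.0415 0.1971] yaw 87.31 j [-0.31  0.44  0.29  1.65 -0.14  1.07 -0.02] F [ 0.5  1.1 -0.3] w 0.0147 g 39.1
row [ 0.1  0.4 44.6] [-0.001  0.    -0.002]
[-0.02612956  0.00360891 -0.05474869]
```

Request:
send_rows:
  rows:
    - [[0,0,3,0,0,0,1],[0,0,6,0,0,0,1],[0,0,9,0,0,0,1],[0,0,12,0,0,0,1],[0,0,16,0,0,0,1],[0,0,20,0,0,0,1],[0,0,24,0,0,0,1],[0,0,28,0,0,0,1],[0,0,32,0,0,0,1],[0,0,34,0,0,0,1]]

```text
time: 14.42
tcp_pos: [0.5709, 0.0415, 0.163]
eef_rot: [-2.273, -2.168, 0.001]
wrist_force: [-0.4, 0.5, -0.8]
width: 0.0154
grasp_force: 39.1
```

Run:
```python
from h import *
goto([.5712,.0416,.1525],87.4)
slices("scene",[.57,.042],.02,.02,.16,.26,.01)
slices("top",[.57,.042],.02,.02,.16,.26,.01)
```

```text
t 14.42 tcp [0.5709 0.0415 0.163 ] yaw 87.31 j [-0.3   0.47  0.28  1.7  -0.15  0.99 -0.01] F [-0.4  0.5 -0.8] w 0.0154 g 39.1
row [ 0.1  0.3 10.5] [-0.001  0.    -0.002]
scene 0.16 40 x [0.551 0.565 0.588] y [0.032 0.037 0.045]
scene 0.17 16 x [0.561 0.567 0.571] y [0.029 0.037 0.045]
scene 0.18 19 x [0.563 0.567 0.575] y [0.03  0.037 0.046]
scene 0.19 31 x [0.556 0.564 0.584] y [0.03  0.034 0.046]
scene 0.2 38 x [0.55  0.566 0.585] y [0.028 0.033 0.049]
scene 0.21 48 x [0.551 0.573 0.584] y [0.026 0.033 0.049]
scene 0.22 48 x [0.55  0.577 0.586] y [0.026 0.035 0.046]
scene 0.23 38 x [0.552 0.58  0.586] y [0.025 0.033 0.049]
scene 0.24 44 x [0.552 0.58  0.586] y [0.025 0.032 0.048]
scene 0.25 40 x [0.551 0.579 0.589] y [0.023 0.031 0.052]
top 0.16 13 x [0.551 0.563 0.574] y [0.033 0.038 0.041]
top 0.17 1 x [0.568 0.568 0.568] y [0.034 0.034 0.034]
top 0.18 4 x [0.569 0.573 0.578] y [0.033 0.034 0.036]
top 0.19 3 x [0.558 0.57  0.573] y [0.034 0.035 0.036]
top 0.2 3 x [0.556 0.558 0.576] y [0.031 0.033 0.035]
top 0.21 6 x [0.553 0.557 0.562] y [0.031 0.032 0.036]
top 0.22 1 x [0.55 0.55 0.55] y [0.037 0.037 0.037]
top 0.23 3 x [0.551 0.552 0.554] y [0.03  0.031 0.036]
top 0.24 2 x [0.551 0.551 0.551] y [0.032 0.034 0.036]
top 0.25 1 x [0.55 0.55 0.55] y [0.031 0.031 0.031]
```

Request:
send_rows:
  rows:
    - [[0,0,2,0,0,0,1],[0,0,4,0,0,0,1],[0,0,6,0,0,0,1],[0,0,8,0,0,0,1],[0,0,9,0,0,0,1],[0,0,10,0,0,0,1],[0,0,11,0,0,0,1],[0,0,12,0,0,0,1],[0,0,12,0,0,0,1],[0,0,12,0,0,0,1]]

```text
time: 15.35
tcp_pos: [0.5713, 0.0415, 0.1529]
eef_rot: [2.273, 2.168, 0.002]
wrist_force: [-3.8, -0.1, 9.2]
width: 0.0153
grasp_force: 40.1
```

Run:
```python
from h import *
goto([.5712,.0416,.1525],87.4)
```

```text
t 15.35 tcp [0.5713 0.0415 0.1529] yaw 87.3 j [-0.3   0.48  0.28  1.72 -0.16  0.97 -0.01] F [-3.8 -0.1  9.2] w 0.0153 g 40.1
row [ 0.1 -0.1  0.4] [ 0.001 -0.001 -0.002]
```

The head is home: TCP z is 0.1529, the same as at the start, with 9 N upward. I'll press a touch more, then open and rise.

Request:
send_rows:
  rows:
    - [[0,0,2,0,0,0,1],[0,0,2,0,0,0,1],[0,0,0,0,0,0,0.5],[0,0,0,0,0,0,0.2],[0,0,0,0,0,0,0],[0,0,0,0,0,0,0],[0,0,-4,0,0,0,0],[0,0,-15,0,0,0,0],[0,0,-35,0,0,0,0],[0,0,-60,0,0,0,0]]

```text
time: 16.18
tcp_pos: [0.5701, 0.0415, 0.211]
eef_rot: [-2.272, -2.167, 0.005]
wrist_force: [-0.5, -0.5, -0.0]
width: 0.0428
grasp_force: 0.0
```

Run:
```python
from h import *
d=np.array([-.215,.977]);g=np.array([.592,-.242])-.01*d
goto([*g,.20],102.4)
slices("scene",[.57,.042],.025,.025,.16,.28,.005)
```

```text
t 16.18 tcp [0.5701 0.0415 0.211 ] yaw 87.31 j [-0.31  0.43  0.29  1.63 -0.13  1.11 -0.03] F [-0.5 -0.5 -0. ] w 0.0428 g 0.0
row [-291.8   37.9   11.1] [-0.004  0.    -0.263]
scene 0.16 16 x [0.548 0.565 0.591] y [0.031 0.037 0.039]
scene 0.165 30 x [0.546 0.562 0.589] y [0.03  0.036 0.043]
scene 0.17 11 x [0.559 0.567 0.574] y [0.029 0.035 0.046]
scene 0.175 11 x [0.562 0.564 0.581] y [0.028 0.035 0.042]
scene 0.18 17 x [0.56  0.565 0.578] y [0.032 0.037 0.043]
scene 0.185 9 x [0.562 0.565 0.576] y [0.031 0.037 0.045]
scene 0.19 11 x [0.559 0.565 0.575] y [0.03  0.035 0.043]
scene 0.195 15 x [0.559 0.567 0.576] y [0.031 0.037 0.044]
scene 0.2 8 x [0.564 0.571 0.573] y [0.035 0.04  0.046]
scene 0.24 1 x [0.547 0.547 0.547] y [0.048 0.048 0.048]
scene 0.245 9 x [0.556 0.593 0.594] y [0.027 0.036 0.047]
scene 0.25 14 x [0.589 0.591 0.595] y [0.028 0.037 0.049]
scene 0.255 13 x [0.546 0.591 0.595] y [0.029 0.034 0.05 ]
scene 0.26 12 x [0.546 0.59  0.594] y [0.027 0.034 0.047]
scene 0.265 13 x [0.562 0.591 0.594] y [0.028 0.036 0.048]
scene 0.27 12 x [0.56  0.592 0.595] y [0.028 0.037 0.047]
scene 0.275 13 x [0.547 0.591 0.593] y [0.024 0.036 0.05 ]
scene 0.28 11 x [0.546 0.59  0.593] y [0.028 0.037 0.049]
```

The pin stays home with its knob top at ≈0.20. Moving over the lighter next.

Request:
send_rows:
  rows:
    - [[-30,4,-5,0,0,-0.03,-0.3],[-292,38,0,0,0,-0.263,-0.3],[-292,38,10,0,0,-0.263,-0.3],[-292,38,10,0,0,-0.263,-0.3],[-292,38,10,0,0,-0.263,-0.3],[-292,38,10,0,0,-0.263,-0.3],[-292,38,10,0,0,-0.263,-0.3],[-292,38,10,0,0,-0.263,-0.3],[-292,38,10,0,0,-0.263,-0.3],[-292,38,10,0,0,-0.263,-0.3]]

```text
time: 17.07
tcp_pos: [0.595, -0.253, 0.2011]
eef_rot: [-1.972, -2.445, 0.001]
wrist_force: [0.1, 0.7, -0.1]
width: 0.0557
grasp_force: 0.0
```

Run:
```python
from h import *
d=np.array([-.215,.977]);g=np.array([.592,-.242])-.01*d
goto([*g,.10],102.4)
```

```text
t 17.07 tcp [ 0.595  -0.253   0.2011] yaw 102.23 j [ 0.22  0.55  0.26  1.44 -0.14  1.17  0.71] F [ 0.1  0.7 -0.1] w 0.0557 g 0.0
row [  1.3  -0.4 101.1] [-0.001 -0.    -0.003]
```

Request:
send_rows:
  rows:
    - [[1,0,20,0,0,0,-0.3],[1,0,50,0,0,0,-0.3],[1,0,80,0,0,0,-0.3],[1,0,110,0,0,0,-0.3],[1,0,135,0,0,0,-0.3],[1,0,155,0,0,0,-0.3],[1,0,168,0,0,0,-0.3],[1,0,175,0,0,0,-0.3],[1,0,175,0,0,0,-0.3],[1,0,175,0,0,0,-0.3]]

```text
time: 17.9
tcp_pos: [0.5958, -0.2499, 0.0272]
eef_rot: [1.967, 2.449, 0.001]
wrist_force: [-0.0, -1.2, -0.4]
width: 0.0553
grasp_force: 0.0
```

Run:
```python
from h import *
d=np.array([-.215,.977]);g=np.array([.592,-.242])-.01*d
goto([*g,-.02],102.4)
im=slices("scene",g,.07,.03,.01,.09,.01)
cv2.imwrite("pics/l1.png",cv2.resize(im[235:315,320:420],(800,600),interpolation=cv2.INTER_CUBIC))
```

```text
t 17.9 tcp [ 0.5958 -0.2499  0.0272] yaw 102.45 j [ 0.24  0.71  0.21  1.65 -0.19  0.8   0.75] F [-0.  -1.2 -0.4] w 0.0553 g 0.0
row [-1.5 -2.  47.2] [ 0.    -0.     0.001]
scene 0.01 114 x [0.573 0.585 0.602] y [-0.279 -0.255 -0.225]
scene 0.02 54 x [0.575 0.588 0.601] y [-0.281 -0.245 -0.222]
scene 0.06 35 x [0.56  0.62  0.627] y [-0.267 -0.25  -0.237]
scene 0.07 61 x [0.553 0.572 0.627] y [-0.269 -0.256 -0.236]
scene 0.08 63 x [0.553 0.57  0.627] y [-0.269 -0.255 -0.236]
```

View pics/l1.png

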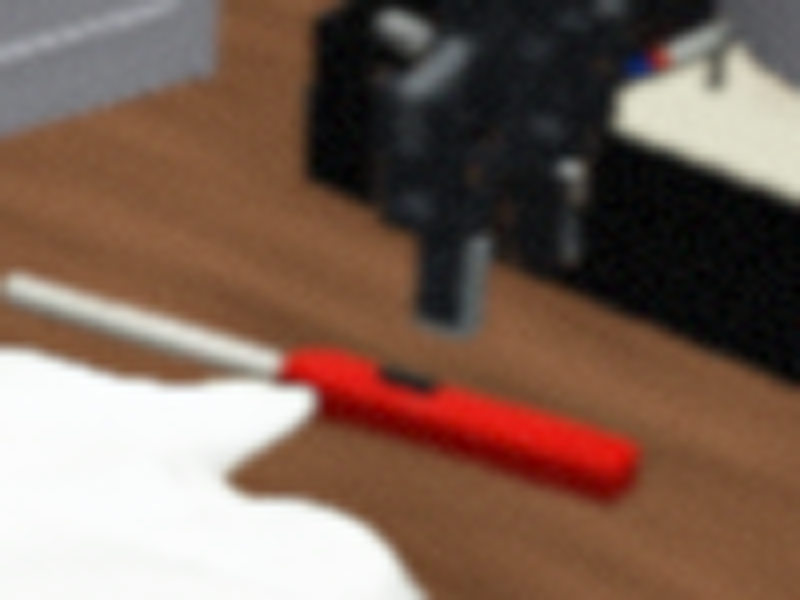

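The fingers straddle the red grip laterally, with tips about 35 mm above the table and no napkin under them. Going down and closing.

Request:
send_rows:
  rows:
    - [[-1,-2,15,0,0,0,-0.3],[-1,-2,28,0,0,0,-0.3],[-1,-2,38,0,0,0,-0.3],[-1,-2,44,0,0,0,-0.3],[-1,-2,47,0,0,0,-0.3],[-1,-2,49,0,0,0,-0.3],[-1,-2,50,0,0,0,-0.3],[-1,-2,50,0,0,0,-0.2],[-1,-2,50,0,0,0,0],[-1,-2,50,0,0,0,0.1]]

```text
time: 18.78
tcp_pos: [0.5937, -0.2525, -0.0229]
eef_rot: [1.969, 2.447, 0.0]
wrist_force: [-1.0, 0.2, 0.2]
width: 0.0384
grasp_force: 0.0
```

Run:
```python
from h import *
d=np.array([-.215,.977]);g=np.array([.592,-.242])-.01*d
goto([*g,-.025],102.4)
slices("scene",g,.07,.03,.0,.05,.005)
```

```text
t 18.78 tcp [ 0.5937 -0.2525 -0.0229] yaw 102.37 j [ 0.25  0.78  0.19  1.68 -0.21  0.7   0.77] F [-1.   0.2  0.2] w 0.0384 g 0.0
row [0.7 0.6 2.1] [ 0.001  0.    -0.001]
scene 0.0 281 x [0.529 0.566 0.661] y [-0.28  -0.255 -0.224]
scene 0.005 14 x [0.57  0.582 0.59 ] y [-0.281 -0.257 -0.227]
scene 0.01 42 x [0.567 0.582 0.613] y [-0.279 -0.264 -0.222]
scene 0.015 60 x [0.564 0.59  0.616] y [-0.279 -0.263 -0.225]
scene 0.02 73 x [0.56  0.588 0.616] y [-0.279 -0.257 -0.222]
scene 0.025 24 x [0.561 0.578 0.62 ] y [-0.269 -0.257 -0.241]
scene 0.03 26 x [0.558 0.576 0.617] y [-0.269 -0.259 -0.245]
scene 0.035 29 x [0.559 0.572 0.618] y [-0.269 -0.259 -0.247]
scene 0.04 27 x [0.558 0.607 0.618] y [-0.269 -0.258 -0.246]
scene 0.045 25 x [0.558 0.61  0.618] y [-0.27  -0.258 -0.245]
```

Request:
send_rows:
  rows:
    - [[0.5,0.5,1,0,0,0,0.1],[0.5,0.5,1,0,0,0,0.3],[0.5,0.5,1,0,0,0,0.5],[0.5,0.5,1,0,0,0,0.8],[0.5,0.5,1,0,0,0,0.8],[0.5,0.5,1,0,0,0,0.8],[0.5,0.5,1,0,0,0,0.8],[0.5,0.5,1,0,0,0,0.8],[0.5,0.5,-1,0,0,0,0.8],[0.5,0.5,-4,0,0,0,0.8]]
  force: 50

```text
time: 19.67
tcp_pos: [0.5933, -0.2518, -0.0197]
eef_rot: [-1.969, -2.447, 0.001]
wrist_force: [0.2, 0.1, -0.3]
width: 0.022
grasp_force: 49.0
```

Run:
```python
from h import *
goto([.5937,-.2525,.24],102.4)
```

```text
t 19.67 tcp [ 0.5933 -0.2518 -0.0197] yaw 102.37 j [ 0.25  0.77  0.2   1.68 -0.21  0.71  0.77] F [ 0.2  0.1 -0.3] w 0.022 g 49.0
row [  -0.7   -0.  -259.7] [-0.001 -0.    -0.001]
```

Request:
send_rows:
  rows:
    - [[0,0,-10,0,0,0,0.8],[0,0,-30,0,0,0,0.8],[0,0,-60,0,0,0,0.8],[0,0,-90,0,0,0,0.8],[0,0,-120,0,0,0,0.8],[0,0,-150,0,0,0,0.8],[0,0,-180,0,0,0,0.8],[0,0,-210,0,0,0,0.8],[0,0,-240,0,0,0,0.8],[0,0,-260,0,0,0,0.8]]

```text
time: 20.5
tcp_pos: [0.5941, -0.2524, 0.2449]
eef_rot: [1.967, 2.445, 0.001]
wrist_force: [0.4, -0.6, -1.1]
width: 0.0221
grasp_force: 49.1
```

```bash
cat >> h.py <<'E'
def lighter():
    tc=env.get_obs()["tcp_pos"];R=Rn.from_rotvec(env.get_obs()["eef_rot"]).as_matrix()
    for n in("scene","top"):
        X,xs,ys,im=cloud(n);hsv=cv2.cvtColor(im,cv2.COLOR_BGR2HSV)[ys,xs]
        red=((hsv[:,0]<10)|(hsv[:,0]>170))&(hsv[:,1]>150)&(hsv[:,2]>60)
        L=(X-tc)@R   # tool frame
        m=(abs(L[:,1])<.03)&(abs(L[:,2]+.03)<.04)&(L[:,0]>-.1)&(L[:,0]<.19)
        g=m&red;b=m&(L[:,0]>.08)
        for nm,k in(("red",g),("barrel",b)):
            if k.sum()>3:
                A=X[k];x=L[k,0];py=np.polyfit(x,L[k,1],1);pz=np.polyfit(x,A[:,2],1);i=x>np.percentile(x,95)
                print(n,nm,k.sum(),"toolx range",np.round(np.percentile(x,[1,99]),3),"slope y,z",np.round([py[0],pz[0]],3),"far end",np.round(np.median(A[i],0),4),"medz",np.round(np.median(A[:,2]),4),"mean y",round(L[k,1].mean(),4))
E
python3 - <<'E'
from h import *
goto([.44,.278,.24],-2.6)
lighter()
E
```

```text
t 20.5 tcp [ 0.5941 -0.2524  0.2449] yaw 102.35 j [ 0.21  0.52  0.27  1.37 -0.14  1.26  0.7 ] F [ 0.4 -0.6 -1.1] w 0.0221 g 49.1
row [551.1 -37.1   3.5] [ 4.000e-03 -1.000e-03  1.832e+00]
scene red 335 toolx range [-0.053  0.067] slope y,z [-0.011  0.01 ] far end [ 0.5709 -0.1909  0.2855] medz 0.2849 mean y -0.0088
scene barrel 140 toolx range [0.081 0.178] slope y,z [ 0.018 -0.002] far end [ 0.5535 -0.0825  0.2817] medz 0.2814 mean y -0.0037
top barrel 107 toolx range [0.121 0.18 ] slope y,z [-0.007  0.005] far end [ 0.5559 -0.0764  0.2856] medz 0.2861 mean y 0.0016
```

The lighter is level in the grip, with its tip 0.18 m ahead along tool x and its axis about 34 mm above the reported TCP. I'll check the roll near the target before swinging over.

Run:
```python
from h import *
for n in("scene","top"):
    X,xs,ys,im=cloud(n)
    m=(X[:,0]>.25)&(X[:,0]<.9)&(X[:,1]>-.05)&(X[:,1]<.62)&(X[:,2]>.10)&(X[:,2]<.45)
    A=X[m]
    for lo,hi in((.1,.15),(.15,.2),(.2,.25),(.25,.3),(.3,.45)):
        k=(A[:,2]>lo)&(A[:,2]<=hi)
        H,_,_=np.histogram2d(A[k,0],A[k,1],[np.arange(.25,.95,.1),np.arange(-.05,.7,.1)]);print(n,lo,k.sum());print(H.astype(int)) if lo>=.15 and k.sum() else 0
```

```text
scene 0.1 3072
scene 0.15 1440
[[  0   0   0   0   0   0   0]
 [ 53   7   0   0 218   0   0]
 [204   1   0   0  12   6   0]
 [257   0   0   0   0   0   0]
 [170   1   0   0   0   0   0]
 [ 26 129 116  66   0   0 160]]
scene 0.2 118
[[ 0  0  0  0  0  0  0]
 [ 0  0  0  0 81  5  0]
 [ 0  0  0  0 11 13  0]
 [ 8  0  0  0  0  0  0]
 [ 0  0  0  0  0  0  0]
 [ 0  0  0  0  0  0  0]]
scene 0.25 0
scene 0.3 0
top 0.1 2943
top 0.15 1756
[[  0   0   0   0   0   0   0]
 [ 29  16   0   0 295 141   0]
 [106   0   0   0  31   2   0]
 [135   2   0   0   0   0   0]
 [ 96   0   0   0   0   0   0]
 [ 45 146 143  89   0   0 402]]
top 0.2 1390
[[  0   0   0   0   0   0   0]
 [  0   0   0   0 453 734   0]
 [  0   0   0   0  35 152   0]
 [ 16   0   0   0   0   0   0]
 [  0   0   0   0   0   0   0]
 [  0   0   0   0   0   0   0]]
top 0.25 0
top 0.3 0
```

Request:
send_rows:
  rows:
    - [[11,-1,0,0,0,0.037,0.8],[39,-3,0,0,0,0.128,0.8],[72,-5.6,0,0,0,0.238,0.8],[108,-8.4,0,0,0,0.357,0.8],[144,-11,0,0,0,0.476,0.8],[180,-14,0,0,0,0.595,0.8],[216,-17,0,0,0,0.714,0.8],[252,-20,0,0,0,0.834,0.8],[282,-22,0,0,0,0.934,0.8],[300,-23,0,0,0,0.993,0.8]]

```text
time: 21.53
tcp_pos: [0.5047, 0.0403, 0.2392]
eef_rot: [-2.896, -1.211, 0.005]
wrist_force: [-0.1, 0.3, -0.5]
width: 0.022
grasp_force: 49.1
```

Run:
```python
from h import *
goto([.434,.2786,.24],-2.6)
lighter()
X,*_=cloud("top");m=(X[:,2]>.2)&(X[:,2]<.26)&(abs(X[:,0]-.42)<.1)&(X[:,1]>.33)&(X[:,1]<.6)
print(np.percentile(X[m],[1,50,99],axis=0).round(3))
```

```text
t 21.53 tcp [0.5047 0.0403 0.2392] yaw 45.38 j [-0.47  0.32  0.48  1.74 -0.16  1.12 -0.73] F [-0.1  0.3 -0.5] w 0.022 g 49.1
row [ 120.  -217.7   -0.3] [-0.002  0.003  0.837]
scene red 153 toolx range [-0.058  0.054] slope y,z [-0.037  0.071] far end [0.5387 0.0824 0.2822] medz 0.2827 mean y 0.0003
scene barrel 26 toolx range [0.083 0.163] slope y,z [-0.021 -0.001] far end [0.6189 0.1558 0.2791] medz 0.2782 mean y 0.0008
top red 204 toolx range [-0.05  -0.003] slope y,z [-0.019  0.046] far end [0.5    0.0411 0.2825] medz 0.2825 mean y -0.0028
[[0.376 0.424 0.201]
 [0.422 0.467 0.228]
 [0.466 0.523 0.233]]
```

Request:
send_rows:
  rows:
    - [[6,-11,0,0,0,0.042,0.8],[18,-33,0,0,0,0.126,0.8],[33,-60,0,0,0,0.23,0.8],[49,-89,0,0,0,0.343,0.8],[65,-118,0,0,0,0.456,0.8],[81,-147,0,0,0,0.565,0.8],[96,-174,0,0,0,0.67,0.8],[108,-196,0,0,0,0.753,0.8],[116,-210,0,0,0,0.81,0.8],[120,-218,0,0,0,0.837,0.8]]

```text
time: 22.52
tcp_pos: [0.4352, 0.276, 0.2396]
eef_rot: [3.14, -0.069, -0.002]
wrist_force: [0.1, 1.2, -1.7]
width: 0.0222
grasp_force: 49.1
```

Run:
```python
from h import *
goto([.434,.2786,.19],-2.6)
lighter()
```

```text
t 22.52 tcp [0.4352 0.276  0.2396] yaw -2.51 j [-1.03  0.35  0.6   1.72 -0.21  1.14 -1.99] F [ 0.1  1.2 -1.7] w 0.0222 g 49.1
row [-1.3 -2.7 49.6] [0.001 0.001 0.002]
scene red 245 toolx range [-0.055  0.067] slope y,z [0.028 0.009] far end [0.4996 0.2629 0.2776] medz 0.2789 mean y 0.0082
scene barrel 101 toolx range [0.081 0.18 ] slope y,z [-0.013 -0.005] far end [0.6145 0.2635 0.2752] medz 0.2759 mean y 0.005
top red 374 toolx range [-0.052  0.068] slope y,z [0.014 0.015] far end [0.501  0.2717 0.2828] medz 0.2832 mean y 0.0024
top barrel 191 toolx range [0.081 0.179] slope y,z [ 0.002 -0.006] far end [0.6129 0.2652 0.2782] medz 0.2778 mean y 0.0019
```

Request:
send_rows:
  rows:
    - [[-0.5,-1,8,0,0,0,0.8],[-1,-2,18,0,0,0,0.8],[-1,-2.5,32,0,0,0,0.8],[-1,-2.5,46,0,0,0,0.8],[-1,-2.5,60,0,0,0,0.8],[-1,-2.5,74,0,0,0,0.8],[-1,-2.5,86,0,0,0,0.8],[-1,-2.5,96,0,0,0,0.8],[-1,-2.5,104,0,0,0,0.8],[-1,-2.5,108,0,0,0,0.8]]

```text
time: 23.45
tcp_pos: [0.4346, 0.2762, 0.1313]
eef_rot: [3.14, -0.069, -0.002]
wrist_force: [-0.2, -0.6, -0.2]
width: 0.0218
grasp_force: 49.1
```

Run:
```python
from h import *
np.set_printoptions(precision=4,suppress=True)
goto([.434,.2786,.088],-2.6)
lighter()
S,T=env.calibration("scene"),env.calibration("top")
a=env.read_camera("scene")[0];b=env.read_camera("top")[0]
for n in("scene","top"):
    for q in("burner","lighter_tip"):
        r=env.pinpoint(n,q);print(n,q,[(np.round(x["position"],1).tolist(),round(x["confidence"],2)) for x in r[:2]])
f=lambda x:cv2.resize(x,(400,600),interpolation=cv2.INTER_CUBIC)
cv2.imwrite("pics/end1.png",np.hstack([f(a[160:250,210:270]),f(b[155:275,145:225])]))
```

```text
t 23.45 tcp [0.4346 0.2762 0.1313] yaw -2.53 j [-0.98  0.46  0.54  1.89 -0.3   0.88 -1.91] F [-0.2 -0.6 -0.2] w 0.0218 g 49.1
row [-0.7 -2.4 43.3] [0.001 0.001 0.001]
scene red 236 toolx range [-0.055  0.064] slope y,z [0.048 0.023] far end [0.4945 0.2641 0.1747] medz 0.1721 mean y 0.0086
scene barrel 96 toolx range [0.082 0.178] slope y,z [-0.012 -0.007] far end [0.6109 0.2645 0.1677] medz 0.1685 mean y 0.0048
top red 309 toolx range [-0.052  0.068] slope y,z [0.013 0.006] far end [0.5001 0.2695 0.1735] medz 0.1746 mean y 0.0031
top barrel 158 toolx range [0.082 0.179] slope y,z [0.004 0.008] far end [0.6126 0.2658 0.1698] medz 0.1699 mean y 0.0023
scene burner [([256.1, 204.4], 0.59)]
scene lighter_tip [([255.0, 179.3], 0.94)]
top burner [([214.5, 292.2], 0.65), ([182.4, 197.4], 0.57)]
top lighter_tip [([175.1, 191.6], 0.81)]
```

View pics/end1.png

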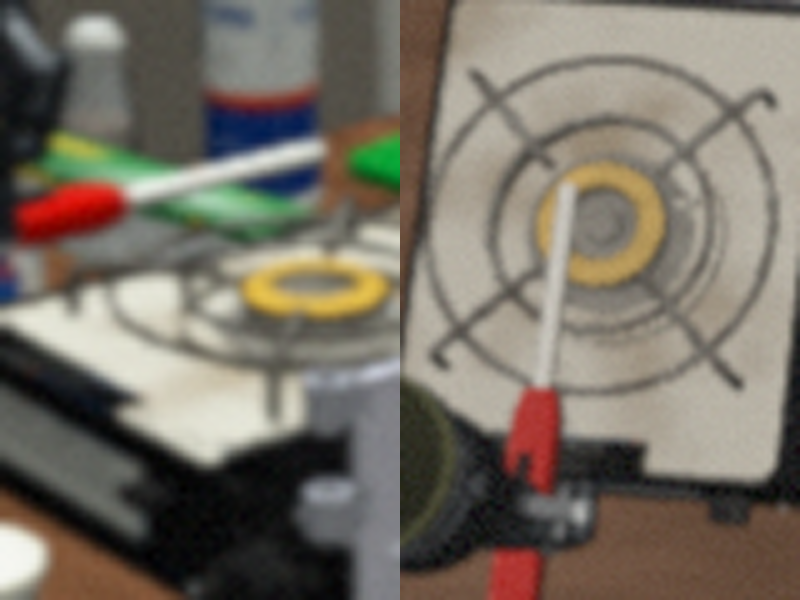

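The scene crop shows the lighter level, with its tip at ≈(258,181.5) above the burner ring at (257,203). In the top crop the ring centre is at ≈(185,199.6) and the tip at ≈(178,191.7), with the lighter parallel to the stove's side edges. I'll compute the remaining offset.

Run:
```python
from h import *
np.set_printoptions(precision=4,suppress=True)
S,T=env.calibration("scene"),env.calibration("top")
print("tip top",atz(T,(178,191.6),.165),"scene",atz(S,(257.8,181.3),.165),"tri",tri([(T,(178,191.6)),(S,(257.8,181.3))]))
print("burner",atz(T,(185,199.5),.1),atz(S,(257,203),.1),tri([(T,(185,199.5)),(S,(257,203))]))
goto([.434,.2786,.088],-2.6)
```

```text
tip top [0.6163 0.2699 0.165 ] scene [0.6251 0.2786 0.165 ] tri (array([0.6154, 0.2677, 0.17  ]), np.float64(0.000810498737410441))
burner [0.6138 0.2716 0.1   ] [0.6119 0.2683 0.1   ] (array([0.6145, 0.272 , 0.0982]), np.float64(0.00025435529668344485))
t 23.85 tcp [0.4351 0.2775 0.1332] yaw -2.46 j [-0.99  0.45  0.54  1.89 -0.3   0.88 -1.91] F [ 0.3  0.3 -0.4] w 0.0215 g 49.1
row [-1.2 -1.  45.2] [-0.001 -0.001  0.002]
```

Request:
send_rows:
  rows:
    - [[0,-1,4,0,0,0,0.8],[-1,-2,10,0,0,0,0.8],[-1,-2.5,16,0,0,0,0.8],[-1,-2.5,23,0,0,0,0.8],[-1,-2.5,30,0,0,0,0.8],[-1,-2.5,36,0,0,0,0.8],[-1,-2.5,41,0,0,0,0.8],[-1,-2.5,44,0,0,0,0.8],[-1,-2.5,45,0,0,0,0.8],[-1,-2.5,45,0,0,0,0.8]]

```text
time: 24.68
tcp_pos: [0.4339, 0.2797, 0.0875]
eef_rot: [3.141, -0.068, -0.0]
wrist_force: [-0.7, 0.1, 0.4]
width: 0.0218
grasp_force: 49.1
```

Request:
send_rows:
  rows:
    - [[0,0,0,0,0,0,0.8],[0,0,0,0,0,0,0.8],[0,0,0,0,0,0,0.8],[0,0,0,0,0,0,0.8],[0,0,0,0,0,0,0.8],[0,0,0,0,0,0,0.8],[0,0,0,0,0,0,0.8],[0,0,0,0,0,0,0.8],[0,0,0,0,0,0,0.8],[0,0,0,0,0,0,0.8]]

```text
time: 25.52
tcp_pos: [0.434, 0.2798, 0.0877]
eef_rot: [3.141, -0.068, -0.0]
wrist_force: [0.1, 0.2, 0.2]
width: 0.0222
grasp_force: 49.1
```

Run:
```python
from h import *
np.set_printoptions(precision=4,suppress=True)
goto([.434,.2786,.088],-2.6)
lighter()
S,T=env.calibration("scene"),env.calibration("top")
o=[(c,env.pinpoint(n,"lighter_tip")[0]["position"]) for n,c in(("scene",S),("top",T))];print(o[0][1],o[1][1],tri(o))
slices("scene",[.571,.042],.02,.02,.165,.22,.01)
print(abs(env.get_obs()["qd"]).max())
```

```text
t 25.52 tcp [0.434  0.2798 0.0877] yaw -2.48 j [-0.96  0.51  0.51  1.94 -0.35  0.77 -1.87] F [0.1 0.2 0.2] w 0.0222 g 49.1
row [ 0.1  1.2 -0.3] [0.    0.    0.002]
scene red 237 toolx range [-0.056  0.064] slope y,z [0.033 0.031] far end [0.4958 0.2679 0.1307] medz 0.1288 mean y 0.0079
scene barrel 397 toolx range [0.081 0.188] slope y,z [0.027 0.108] far end [0.6195 0.285  0.0989] medz 0.0984 mean y 0.0032
top red 290 toolx range [-0.053  0.067] slope y,z [ 0.003 -0.009] far end [0.4982 0.275  0.131 ] medz 0.1311 mean y 0.003
top barrel 798 toolx range [0.081 0.189] slope y,z [-0.018  0.083] far end [0.6201 0.2669 0.0961] medz 0.0961 mean y 0.0028
[254.0, 194.6] [181.9, 199.0] (array([0.6058, 0.2717, 0.1282]), np.float64(0.0016604266266702862))
scene 0.165 33 x [0.552 0.564 0.586] y [0.027 0.036 0.044]
scene 0.175 27 x [0.559 0.565 0.579] y [0.031 0.037 0.044]
scene 0.185 21 x [0.56  0.567 0.577] y [0.033 0.036 0.043]
scene 0.195 22 x [0.56  0.568 0.576] y [0.032 0.038 0.048]
0.003250549447334503
```

```bash
python3 -c "
from h import *
print(env.sign_off())"
```

```text
the job is handed in; nothing more can be done
None
```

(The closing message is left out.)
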